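Pop the battery out of the blue stirrer with the release key

TASK

The blue stirrer's battery needs charging. Take the red-handled release key from its white stand, push its steel rod down through the slot in the blue stirrer's top until the battery pack springs out at the back, then put the key back upright in the hole of its stand, hanging by its guard as before. Leave the grey stirrer's battery shut in.

Things in the scene. Friction and masses are not known exactly. Their poses are not given: they have to be found in the camera images.
- key_handle (a point): Release key, loose, about 0.12 kg, upright: round red handle 26 mm in diameter, 60 mm tall; below it a round black guard 56 mm in diameter, 8 mm thick; below that a steel rod 10 mm in diameter, 58 mm long. The point is the handle's middle: 38 mm above the guard's underside, 96 mm above the rod's tip. z points up along it. It starts in the stand's hole, the guard lying on the stand.
- key_stand_hole0 (a point): White fixed stand of the key, a block 80 x 80 x 80 mm. The point is the centre of its round hole at the top face, 80 mm above the table; the hole is 31 mm in diameter and 70 mm deep. z points up.
- blue_stirrer_slot (a point): Blue stirrer, fixed, 200 (x) x 140 (y) x 85 mm high; a white plate on its front part stands 6 mm proud. The point: centre of the yellow-framed slot in its rear top, level with the top (85 mm above the table), 65 mm along x from the body's centre. x points to its back, away from the robot, z up. The slot is 28 mm wide (x), 48 mm long (y), straight down; a black latch tab fills it 25 mm down.
- grey_stirrer_slot (a point): The same point of the grey stirrer, which is the same in all but its colour and must be left shut.
- blue_stirrer_battery (a joint): Orange battery pack at the blue stirrer's back: 0 latched in, grows along the stirrer's x. The latch tab in the slot is sprung (under 6 N), frees the pack when pressed 8 mm down and bottoms at 22 mm, so a rod tip 36 to 44 mm below the top does it; a spring then drives the pack out to its stop at 0.03 m, where it stays.
- grey_stirrer_battery (a joint): The same for the grey stirrer.
Mind the look-alikes: they are no part of the job. What is shaped like the part that bears key_stand_hole0 but orange is not meant.

How it is judged:
By the outcome, as a careful person would: the job done as asked, in the order asked, and still so for the second after the job is handed in, with the robot touching nothing.
It also fails if it takes over 38 s, if anything falls off the work surface, if the arm or the gripper's body presses on something with over 40 N, if the wrist force passes 120 N, or if a joint passes its speed limit or range.

ROBOT

A 7-joint arm with a two-finger parallel gripper is mounted at the origin on the work surface. World frame = base frame: x ahead of the robot, y to its left, z up, the work surface at z = 0. Lengths are in m, angles in rad, forces in N, time in s.
With the tool pointing down it reaches from about 0.375 to 0.925 m from the base axis. Payload 3.1 kg.
Tool frame: the origin (TCP) lies midway between the tips of the shut fingers; the grasp point (between the pads) lies 19 mm behind it (bot.tcp_to_grasp is the z of the grasp point in the tool frame, in m); z points along the fingers, y is the line along which they close (so a half turn about z gives the same grasp; the last joint's range is limited). The gripper opens to 85 mm and grips with 20 to 120 N. Pads are 22 mm wide; open, the fingers measure 114 mm over their backs; the gripper's body (76 mm by 85 mm) begins 54 mm behind the grasp point. The pads swing forward as they close: fully open they stand 13 mm farther back than shut.
Start: joints at [-1.42, 0.383, 0.044, 1.598, -0.018, 1.161, -0.05], TCP at [0.16, 0.63, 0.231] pointing down, gripper open.
Joint ranges: [-2.61, 2.61], [-0.41, 2.15], [-1.48, 1.57], [0, 2.5], [-1.57, 4.71], [0.05, 1.97], [-2.85, 2.85]. Speed limits (rad/s): [2.79, 2.79, 3.14, 3.14, 3.14, 3.14, 3.14].

INTERFACE

Orientations are given as a rotation vector (axis times angle).
In Python, from bench import bot gives the robot as it stands.
- The arm moves only by the tool send_rows, never from a script. Its argument "motion" is a list of rows, each an object with "slide": the shift along the tool's x, y, z in mm, a list of three; "rotation": the turn, a rotation vector about the tool's x, y, z in rad, a list of three; "claw": the opening, from 0 (shut) to 1 (fully open). A call has exactly 10 rows; each row shifts and turns the commanded pose from where the row before left it, along the tool's axes as they then stand; what a row does not reach is not made up. A row lasts 1/12 s, in which the tool goes at most 41.7 mm and 7.16 degrees, less where a joint would pass 70% of its speed; a pose out of reach is approached as far as the arm can. A call is refused whole if a number of a shift passes 41.7 or a number of a turn 0.125, either way. A call with a gripper value outside its range is refused whole. The fingers move at their own pace and stop on an object; the grip force is fixed at half the most. Time passes only in rows, so rows that do not move let the fingers close, or fill a call up. It gives the time, the measured TCP pose, the force, the opening and the grip force at its end, in the units of the state.
- bot.get_obs(): the state, without advancing time (a new reading comes with each control period).
- bot.grab_frame(name): name is "side" or "top" or "wrist"; returns the picture (400x640x3 uint8, blue, green, red); there is no depth.
- bot.get_calibration(name): a dict with "fx", "fy", "cx", "cy" (pixels), "R" (3x3) and "t" (3): a world point X has camera coordinates R X + t. Camera axes: x right, y down, z forward; pixel columns grow to the right and rows downward; lengths in m; the calibration is good to about 2 mm. A picture is of the moment at which its call begins: read the wrist's pose just before it. get_calibration takes no time and is no camera call; for the wrist camera it gives the pose at the moment of the call.
- bot.hand_in(): hands the job in; it is judged then, once.
Trained networks look in the newest picture that a camera, given by its name, has taken for a name from the list of things; names that differ only in an ending like _2 or _b are one class to them, and where a whole thing is asked for, a point or a joint stands for the part that bears it (a point fixed in the world has none). Each returns a list of dicts, best first, with "conf" (0 to 1); they miss things now and then, are a little off and sometimes report something else, mostly with a low value. They report only what shows in the picture. A call takes as long as a camera call. They do not tell look-alikes from the thing itself.
- bot.spot_in(camera, thing): "bbox" ([left, top, width, height] in pixels, round what is visible of it).
- bot.spot_point(camera, thing): "uv" ([column, row] in pixels: a listed point, or the origin of a listed thing).
The state is a dict: "clock": time; "joints": joint angles; "dq": joint speeds; "effort": joint torques, N m; "tool_pos": TCP position; "orientation": TCP orientation; "ft_force": force on the tool from outside, world axes, zero at the start; "ft_torque": the same for the moment, N m; "grip_width": finger opening in m; "finger_force": force on a finger pad.
Only numpy, scipy, OpenCV 4.12 (cv2) and the standard library are available. Lean on these libraries where they do the work, as an engineer would, in place of code of your own. Each camera call takes 0.05 s, during which the arm holds its last target. There are 200 camera calls.

## Working session

There is one attempt and no reset: what is moved stays moved. The work goes in short steps, Python scripts to look and compute and a tool call to move; the robot and the scene stay as the last step left them, time stands still between calls to the robot, and variables do not carry over. Pictures are saved under pics/ and viewed, at most 10 in all, crops included, and the job is handed in when it is done.

Besides the shell and the picture viewer there is one more tool, called after ">>>" in YAML: its name, and indented under it one key for each argument. send_rows: Moves the arm, as the interface text tells. Its arguments: {"type":"object","properties":{"motion":{"type":"array"}},"required":["motion"]}

```bash
mkdir -p pics
cat > h.py <<'E'
from bench import bot
import cv2, numpy as np
def ray(c,uv):
    k=bot.get_calibration(c) if isinstance(c,str) else c
    R=np.array(k["R"]);t=np.array(k["t"])
    d=R.T@np.array([(uv[0]-k["cx"])/k["fx"],(uv[1]-k["cy"])/k["fy"],1])
    return -R.T@t,d/np.linalg.norm(d)
def atz(c,uv,z):
    o,d=ray(c,uv);return o+d*(z-o[2])/d[2]
def tri(rs):
    A=0;b=0
    for o,d in rs:
        P=np.eye(3)-np.outer(d,d);A=A+P;b=b+P@o
    X=np.linalg.solve(A,b);return X,[np.linalg.norm(np.cross(X-o,d)) for o,d in rs]
E
python3 - <<'E'
from h import *
np.set_printoptions(precision=4,suppress=True)
im=[]
for c in("side","top"):
    f=bot.grab_frame(c);im.append(f)
    for th in("key_handle","key_stand_hole0","blue_stirrer_slot","grey_stirrer_slot"):
        print(c,th,[(np.round(r["uv"],1),round(r["conf"],2)) for r in bot.spot_point(c,th)][:4])
for c,f in zip(("side","top"),im): cv2.imwrite(f"pics/{c}0.png",f)
s=bot.get_obs();print(s["clock"],s["tool_pos"],s["orientation"],s["grip_width"])
E
```

```text
side key_handle [(array([347.6, 181. ]), 0.65)]
side key_stand_hole0 [(array([339.2, 298.5]), 0.93), (array([248.6, 149.9]), 0.79), (array([349.2, 194.3]), 0.59)]
side blue_stirrer_slot []
side grey_stirrer_slot [(array([419.8, 229.1]), 0.97)]
top key_handle [(array([318. , 182.5]), 0.58)]
top key_stand_hole0 [(array([185. , 297.4]), 0.98), (array([316.2, 190.1]), 0.73), (array([466.8, 221.1]), 0.63), (array([438.3, 295.9]), 0.61)]
top blue_stirrer_slot [(array([240.1, 153.9]), 0.65)]
top grey_stirrer_slot [(array([395.2, 141.8]), 0.95)]
0.5 [0.1601 0.63   0.2312] [ 0.3898  3.1173 -0.0001] 0.08523819507144298
```

View pics/side0.png

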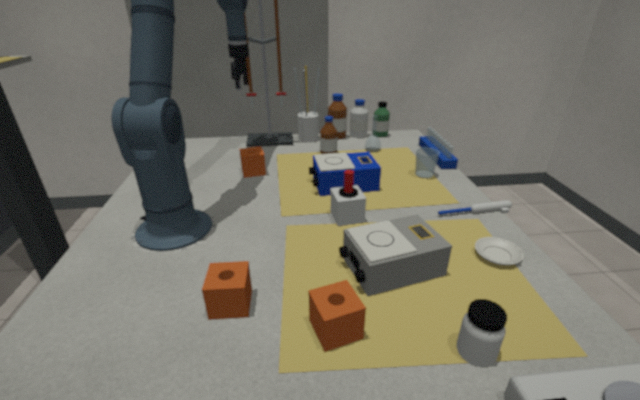

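View pics/top0.png

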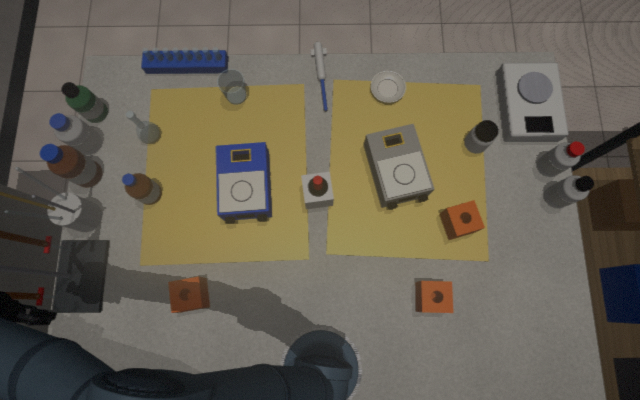

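The side view shows the key at (348,182) in the white stand and the blue slot at about (365,159). The top view shows the key at (318,183), the white stand at (317,190), and the blue slot at (241,155).

Run:
```python
from h import *
np.set_printoptions(precision=4,suppress=True)
print("key",tri([ray("side",(347.6,181)),ray("top",(318,182.5))]))
print("hole",tri([ray("side",(349.2,194.3)),ray("top",(316.2,190.1))]))
print("slot",tri([ray("side",(365,159.5)),ray("top",(240.1,154.5))]), atz("top",(240.1,154.5),.085))
# blue body corners in top view, at z=.085
for uv in((217,145),(268,143),(271,216),(219,219)): print(atz("top",uv,.085))
from scipy.spatial.transform import Rotation as Ro
s=bot.get_obs();R=Ro.from_rotvec(s["orientation"]).as_matrix();print(R)
k=bot.get_calibration("wrist");Rc=np.array(k["R"]);c=-Rc.T@np.array(k["t"])
print("cam in tool",R.T@(c-s["tool_pos"]),R.T@Rc.T, k["fx"])
```

```text
key (array([0.4834, 0.0036, 0.1169]), [np.float64(0.0004004606087189641), np.float64(0.00040046060871891983)])
hole (array([0.4829, 0.0089, 0.0703]), [np.float64(0.00717297298142447), np.float64(0.007172972981424284)])
slot (array([0.5786, 0.2223, 0.0825]), [np.float64(0.0012049305651316384), np.float64(0.0012049305651316172)]) [0.5764 0.2218 0.085 ]
[0.6053 0.2881 0.085 ]
[0.6101 0.1444 0.085 ]
[0.3999 0.1314 0.085 ]
[0.3927 0.2718 0.085 ]
[[-0.9692  0.2462 -0.    ]
 [ 0.2462  0.9692 -0.    ]
 [-0.     -0.     -1.    ]]
cam in tool [ 0.0818 -0.0004 -0.1432] [[ 0.0002 -0.9465 -0.3228]
 [ 1.      0.0005 -0.0007]
 [ 0.0008 -0.3228  0.9465]] 291.1515237102146
```

>>> send_rows:
  motion:
    - {"slide": [0,0,-15],"rotation": [0,0,-0.1244],"claw": 1}
    - {"slide": [0,0,-15],"rotation": [0,0,-0.1244],"claw": 1}
    - {"slide": [-18,-35,0],"rotation": [0,0,0],"claw": 1}
    - {"slide": [-18,-35,0],"rotation": [0,0,0],"claw": 1}
    - {"slide": [-18,-35,0],"rotation": [0,0,0],"claw": 1}
    - {"slide": [-18,-35,0],"rotation": [0,0,0],"claw": 1}
    - {"slide": [-18,-35,0],"rotation": [0,0,0],"claw": 1}
    - {"slide": [-18,-35,0],"rotation": [0,0,0],"claw": 1}
    - {"slide": [-18,-35,0],"rotation": [0,0,0],"claw": 1}
    - {"slide": [-18,-35,0],"rotation": [0,0,0],"claw": 1}

```text
clock: 1.33
tool_pos: [0.3047, 0.3482, 0.2616]
orientation: [-0.0, 3.141, 0.001]
ft_force: [1.2, 0.3, 0.7]
grip_width: 0.0854
finger_force: 0.0
```

>>> send_rows:
  motion:
    - {"slide": [-18,-35,0],"rotation": [0,0,0],"claw": 1}
    - {"slide": [-18,-35,0],"rotation": [0,0,0],"claw": 1}
    - {"slide": [-18,-35,0],"rotation": [0,0,0],"claw": 1}
    - {"slide": [-18,-35,0],"rotation": [0,0,0],"claw": 1}
    - {"slide": [-18,-35,0],"rotation": [0,0,0],"claw": 1}
    - {"slide": [-18,-35,0],"rotation": [0,0,0],"claw": 1}
    - {"slide": [-18,-35,0],"rotation": [0,0,0],"claw": 1}
    - {"slide": [-18,-30,0],"rotation": [0,0,0],"claw": 1}
    - {"slide": [0,0,0],"rotation": [0,0,0],"claw": 1}
    - {"slide": [0,0,0],"rotation": [0,0,0],"claw": 1}

```text
clock: 2.17
tool_pos: [0.449, 0.0727, 0.2617]
orientation: [0.01, 3.141, 0.001]
ft_force: [-0.5, 1.0, -0.2]
grip_width: 0.0854
finger_force: 0.0
```

```bash
cat >> h.py <<'E'
def state():
    np.set_printoptions(precision=4,suppress=True)
    from scipy.spatial.transform import Rotation as Ro
    s=bot.get_obs();print(round(s["clock"],2),s["tool_pos"],"R",Ro.from_rotvec(s["orientation"]).as_matrix().round(3).tolist(),"F",s["ft_force"],s["grip_width"],s["finger_force"])
    return s
E
python3 - <<'E'
from h import *
state()
k=bot.get_calibration("wrist")
f=bot.grab_frame("wrist");cv2.imwrite("pics/w1.png",f)
for th,z in(("key_handle",.118),("key_stand_hole0",.08),("blue_stirrer_slot",.085)):
    for r in bot.spot_point("wrist",th)[:3]: print(th,np.round(r["uv"],1),round(r["conf"],2),atz(k,r["uv"],z))
np.save("k1.npy",k,allow_pickle=True)
E
```

```text
2.17 [0.449  0.0727 0.2617] R [[-1.0, 0.006, 0.001], [0.006, 1.0, 0.001], [-0.001, 0.001, -1.0]] F [-0.5389  1.0081 -0.1552] 0.08536095147054812 0.0
key_handle [261.4 219.1] 0.62 [0.4836 0.0073 0.118 ]
blue_stirrer_slot [434.9 277. ] 0.58 [0.5778 0.2148 0.085 ]
```

View pics/w1.png

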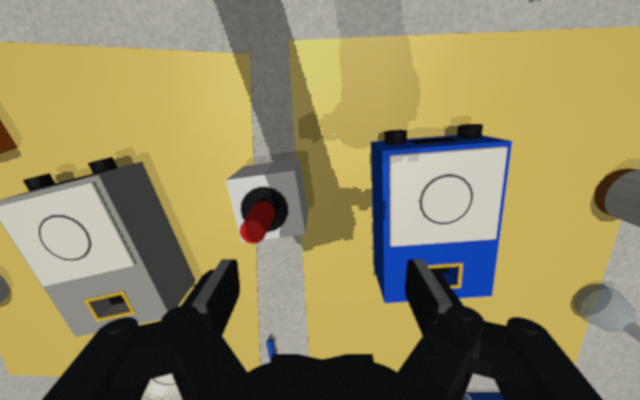

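The wrist view (robot side up) shows the key with its handle top at (252,232) and guard at (265,209). The blue slot at (442,277) is partly behind a finger. The arm stopped short, so I'll finish the approach and look again.

>>> send_rows:
  motion:
    - {"slide": [-17,-34,0],"rotation": [0,0,0],"claw": 1}
    - {"slide": [-17,-33,0],"rotation": [0,0,0],"claw": 1}
    - {"slide": [0,0,10],"rotation": [0,0,0],"claw": 1}
    - {"slide": [0,0,10],"rotation": [0,0,0],"claw": 1}
    - {"slide": [0,0,10],"rotation": [0,0,0],"claw": 1}
    - {"slide": [0,0,10],"rotation": [0,0,0],"claw": 1}
    - {"slide": [0,0,0],"rotation": [0,0,0],"claw": 1}
    - {"slide": [0,0,0],"rotation": [0,0,0],"claw": 1}
    - {"slide": [0,0,0],"rotation": [0,0,0],"claw": 1}
    - {"slide": [0,0,0],"rotation": [0,0,0],"claw": 1}

```text
clock: 3.2
tool_pos: [0.4824, 0.0086, 0.2218]
orientation: [-0.002, 3.141, 0.001]
ft_force: [-0.2, 0.5, 0.8]
grip_width: 0.0856
finger_force: 0.0
```

Run:
```python
from h import *
state()
k1=np.load("k1.npy",allow_pickle=True).item()
k=bot.get_calibration("wrist")
f=bot.grab_frame("wrist");cv2.imwrite("pics/w2.png",f)
np.save("k2.npy",k,allow_pickle=True)
for th,z in(("key_handle",.118),("key_stand_hole0",.08)):
    for r in bot.spot_point("wrist",th)[:3]:
        print(th,np.round(r["uv"],1),round(r["conf"],2),atz(k,r["uv"],z))
        if th=="key_handle": print(tri([ray(k,r["uv"]),ray(k1,(261.4,219.1))]), tri([ray(k,r["uv"]),ray("top",(318,182.5)),ray("side",(347.6,181))]))
```

```text
3.2 [0.4824 0.0086 0.2218] R [[-1.0, -0.001, 0.001], [-0.001, 1.0, 0.0], [-0.001, 0.0, -1.0]] F [-0.2345  0.4807  0.8283] 0.0856067588746703 0.0
key_handle [319.3 204.3] 0.72 [0.4868 0.0054 0.118 ]
(array([0.4895, 0.005 , 0.1067]), [np.float64(0.0012281368369602326), np.float64(0.001228136836960157)]) (array([0.4847, 0.0044, 0.1169]), [np.float64(0.002547861712067717), np.float64(0.0012126369653590776), np.float64(0.0015765168098982674)])
```

View pics/w2.png

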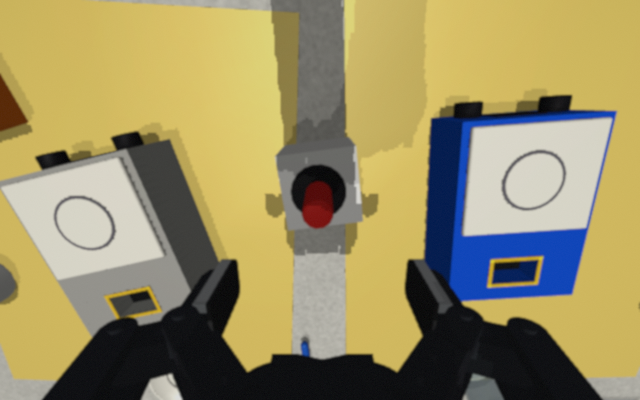

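The wrist view shows the key with its handle top at about (318,212) and guard at about (319,190). The whole blue slot is now visible, centred at about (516,271).

Run:
```python
from h import *
np.set_printoptions(precision=4,suppress=True)
k=np.load("k2.npy",allow_pickle=True).item()
f=cv2.imread("pics/w2.png");h=cv2.cvtColor(f,cv2.COLOR_BGR2HSV)
m=((h[...,0]<8)|(h[...,0]>172))&(h[...,1]>140)&(h[...,2]>60);m[:, :250]=0;m[:,400:]=0
ys,xs=np.nonzero(m);print("red",xs.min(),xs.max(),ys.min(),ys.max(),xs.mean())
print("top",atz(k,((xs.min()+xs.max())/2,ys.max()),.148),"bottom edge = far rim")
print("guard",atz(k,(318.5,190),.088))
m=(h[...,0]>18)&(h[...,0]<32)&(h[...,1]>140);m[:,:470]=0;m[:,560:]=0;m[:245]=0;m[292:]=0
n,l,st,c=cv2.connectedComponentsWithStats(m.astype(np.uint8));i=1+st[1:,4].argmax()
print(st[i]);uv=(st[i][0]+st[i][2]/2-.5,st[i][1]+st[i][3]/2-.5)
print("slot",uv,atz(k,uv,.085),tri([ray(k,uv),ray("top",(240.1,154.5))]))
print("reproj slot net:",[ (np.round(r["uv"],1),atz(k,r["uv"],.085)) for r in bot.spot_point("wrist","blue_stirrer_slot")])
q=cv2.minAreaRect(np.argwhere(l==i)[:,::-1].astype(np.float32));print(q,[atz(k,p,.085) for p in cv2.boxPoints(q)])
```

```text
red 302 332 182 227 317.5691629955947
top [0.4958 0.0038 0.148 ] bottom edge = far rim
guard [0.4823 0.0043 0.088 ]
[488 257  54  30 449]
slot (np.float64(514.5), np.float64(271.5)) [0.5768 0.2207 0.085 ] (array([0.5774, 0.222 , 0.0835]), [np.float64(0.0003734779386170269), np.float64(0.0003734779386171063)])
reproj slot net: [(array([509.3, 272.8]), array([0.5784, 0.2153, 0.085 ]))]
((514.5138549804688, 271.2344970703125), (26.83596420288086, 54.552764892578125), 86.633544921875) [array([0.5617, 0.187 , 0.085 ]), array([0.5577, 0.2453, 0.085 ]), array([0.5916, 0.2554, 0.085 ]), array([0.5959, 0.1951, 0.085 ])]
```

>>> send_rows:
  motion:
    - {"slide": [0,-4.5,10],"rotation": [0,0,0],"claw": 1}
    - {"slide": [-0.5,0,25],"rotation": [0,0,0],"claw": 1}
    - {"slide": [0,0,30],"rotation": [0,0,0],"claw": 1}
    - {"slide": [0,0,30],"rotation": [0,0,0],"claw": 1}
    - {"slide": [0,0,20],"rotation": [0,0,0],"claw": 1}
    - {"slide": [0,0,6],"rotation": [0,0,0],"claw": 1}
    - {"slide": [0,0,0],"rotation": [0,0,0],"claw": 1}
    - {"slide": [0,0,0],"rotation": [0,0,0],"claw": 1}
    - {"slide": [0,0,0],"rotation": [0,0,0],"claw": 0.5}
    - {"slide": [0,0,0],"rotation": [0,0,0],"claw": 0}

```text
clock: 4.23
tool_pos: [0.4842, 0.0036, 0.1018]
orientation: [0.0, 3.138, 0.002]
ft_force: [0.1, -1.0, -0.4]
grip_width: 0.0639
finger_force: 0.0
```

>>> send_rows:
  motion:
    - {"slide": [0,0,0],"rotation": [0,0,0],"claw": 0}
    - {"slide": [0,0,0],"rotation": [0,0,0],"claw": 0}
    - {"slide": [0,0,0],"rotation": [0,0,0],"claw": 0}
    - {"slide": [0,0,0],"rotation": [0,0,0],"claw": 0}
    - {"slide": [0,0,0],"rotation": [0,0,0],"claw": 0}
    - {"slide": [0,0,0],"rotation": [0,0,0],"claw": 0}
    - {"slide": [0,0,0],"rotation": [0,0,0],"claw": 0}
    - {"slide": [0,0,0],"rotation": [0,0,0],"claw": 0}
    - {"slide": [0,0,0],"rotation": [0,0,0],"claw": 0}
    - {"slide": [0,0,0],"rotation": [0,0,0],"claw": 0}

```text
clock: 5.07
tool_pos: [0.4834, 0.0037, 0.1011]
orientation: [-0.0, 3.14, 0.001]
ft_force: [-0.6, -0.1, 5.8]
grip_width: 0.0245
finger_force: 58.7
```

>>> send_rows:
  motion:
    - {"slide": [0,0,-8],"rotation": [0,0,0],"claw": 0}
    - {"slide": [0,0,-15],"rotation": [0,0,0],"claw": 0}
    - {"slide": [0,0,-20],"rotation": [0,0,0],"claw": 0}
    - {"slide": [0,0,-20],"rotation": [0,0,0],"claw": 0}
    - {"slide": [0,0,-20],"rotation": [0,0,0],"claw": 0}
    - {"slide": [0,0,-20],"rotation": [0,0,0],"claw": 0}
    - {"slide": [0,0,-10],"rotation": [0,0,0],"claw": 0}
    - {"slide": [0,0,0],"rotation": [0,0,0],"claw": 0}
    - {"slide": [-6,0,0],"rotation": [0,0,0],"claw": 0}
    - {"slide": [-8,20,0],"rotation": [0,0,0],"claw": 0}

```text
clock: 5.9
tool_pos: [0.4953, 0.0189, 0.212]
orientation: [-0.011, -3.139, 0.004]
ft_force: [-0.1, -0.5, -0.8]
grip_width: 0.0247
finger_force: 59.0
```

>>> send_rows:
  motion:
    - {"slide": [-10,25,0],"rotation": [0,0,0],"claw": 0}
    - {"slide": [-10,25,0],"rotation": [0,0,0],"claw": 0}
    - {"slide": [-10,25,0],"rotation": [0,0,0],"claw": 0}
    - {"slide": [-10,25,0],"rotation": [0,0,0],"claw": 0}
    - {"slide": [-10,25,0],"rotation": [0,0,0],"claw": 0}
    - {"slide": [-10,25,0],"rotation": [0,0,0],"claw": 0}
    - {"slide": [-10,25,0],"rotation": [0,0,0],"claw": 0}
    - {"slide": [-9,23,0],"rotation": [0,0,0],"claw": 0}
    - {"slide": [0,0,0],"rotation": [0,0,0],"claw": 0}
    - {"slide": [0,0,0],"rotation": [0,0,0],"claw": 0}

```text
clock: 6.73
tool_pos: [0.5744, 0.2236, 0.2103]
orientation: [0.007, -3.138, 0.004]
ft_force: [-0.2, -1.1, -1.1]
grip_width: 0.0249
finger_force: 59.0
```

Run:
```python
from h import *
state()
k=bot.get_calibration("wrist");f=bot.grab_frame("wrist");a=bot.grab_frame("side")[100:220,260:420]
cv2.imwrite("pics/c3.png",np.hstack([f[:,80:560],cv2.resize(a,(320,240)) if 0 else cv2.copyMakeBorder(cv2.resize(a,(320,240)),0,160,0,0,cv2.BORDER_CONSTANT)]))
P=np.array([.577,.2215,.085]);q=k["R"]@P+np.ravel(k["t"]);print("slot px",q[:2]/q[2]*k["fx"]+[k["cx"],k["cy"]])
for th in("key_handle","blue_stirrer_slot","key_stand_hole0"): print(th,[(np.round(r["uv"],1),round(r["conf"],2),atz(k,r["uv"],.085 if th[0]=="b" else .08)) for r in bot.spot_point("wrist",th)[:3]])
```

```text
6.73 [0.5744 0.2236 0.2103] R [[-1.0, -0.004, -0.004], [-0.004, 1.0, -0.002], [0.004, -0.002, -1.0]] F [-0.1809 -1.1493 -1.1065] 0.02487957923179952 59.001853466033936
slot px [320.9696 195.7619]
key_handle [(array([324.4, 280.2]), 0.92, array([0.675 , 0.2256, 0.08  ])), (array([76.2, 92.9]), 0.56, array([0.4846, 0.0049, 0.08  ]))]
blue_stirrer_slot [(array([316.9, 195.3]), 0.72, array([0.5766, 0.2176, 0.085 ]))]
key_stand_hole0 [(array([76.1, 92.2]), 0.82, array([0.484, 0.005, 0.08 ]))]
```

View pics/c3.png

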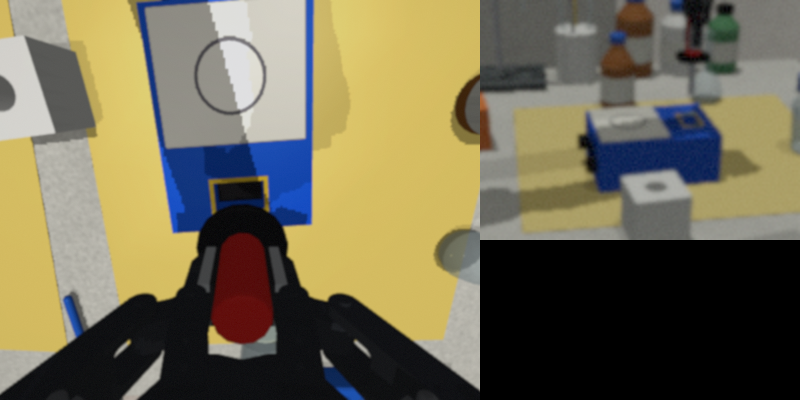

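The wrist crop shows the key upright in the grip, the blue slot at about (239,195) in the crop and the empty stand hole at the left edge. The side crop shows the key hanging over the slot. I'll lower it.

>>> send_rows:
  motion:
    - {"slide": [-2.5,-2.5,0],"rotation": [0,0,0],"claw": 0}
    - {"slide": [0,0,10],"rotation": [0,0,0],"claw": 0}
    - {"slide": [0,0,15],"rotation": [0,0,0],"claw": 0}
    - {"slide": [0,0,10],"rotation": [0,0,0],"claw": 0}
    - {"slide": [0,0,5],"rotation": [0,0,0],"claw": 0}
    - {"slide": [0,0,5],"rotation": [0,0,0],"claw": 0}
    - {"slide": [0,0,5],"rotation": [0,0,0],"claw": 0}
    - {"slide": [0,0,5],"rotation": [0,0,0],"claw": 0}
    - {"slide": [0,0,5],"rotation": [0,0,0],"claw": 0}
    - {"slide": [0,0,0],"rotation": [0,0,0],"claw": 0}

```text
clock: 7.82
tool_pos: [0.5774, 0.2189, 0.1522]
orientation: [0.0, -3.14, 0.001]
ft_force: [-0.3, 0.7, -1.0]
grip_width: 0.0248
finger_force: 59.0
```

>>> send_rows:
  motion:
    - {"slide": [0,0,4],"rotation": [0,0,0],"claw": 0}
    - {"slide": [0,0,4],"rotation": [0,0,0],"claw": 0}
    - {"slide": [0,0,4],"rotation": [0,0,0],"claw": 0}
    - {"slide": [0,0,4],"rotation": [0,0,0],"claw": 0}
    - {"slide": [0,0,4],"rotation": [0,0,0],"claw": 0}
    - {"slide": [0,0,4],"rotation": [0,0,0],"claw": 0}
    - {"slide": [0,0,3],"rotation": [0,0,0],"claw": 0}
    - {"slide": [0,0,0],"rotation": [0,0,0],"claw": 0}
    - {"slide": [0,0,0],"rotation": [0,0,0],"claw": 0}
    - {"slide": [0,0,0],"rotation": [0,0,0],"claw": 0}

```text
clock: 8.65
tool_pos: [0.5784, 0.2192, 0.1266]
orientation: [-0.0, 3.141, 0.001]
ft_force: [0.3, 0.0, 1.9]
grip_width: 0.0247
finger_force: 59.0
```

Run:
```python
from h import *
state()
f=bot.grab_frame("wrist");a=cv2.resize(bot.grab_frame("side")[130:210,290:410],(320,213));b=cv2.resize(bot.grab_frame("top")[100:180,190:310],(320,213))
cv2.imwrite("pics/c4.png",np.hstack([f[:,80:560],cv2.copyMakeBorder(np.vstack([a,b]),0,0,0,0,cv2.BORDER_CONSTANT)[:400]]))
for c in("side","top","wrist"): print(c,[(np.round(r["bbox"]),round(r["conf"],2)) for r in bot.spot_in(c,"blue_stirrer_battery")[:2]])
```

```text
8.65 [0.5784 0.2192 0.1266] R [[-1.0, -0.0, 0.001], [-0.0, 1.0, 0.0], [-0.001, 0.0, -1.0]] F [0.3075 0.0315 1.9461] 0.024741247898072572 58.97623658180237
side [(array([380., 174.,   7.,  12.]), 0.6)]
top []
wrist [(array([373., 267.,  12.,  12.]), 0.46)]
```

View pics/c4.png

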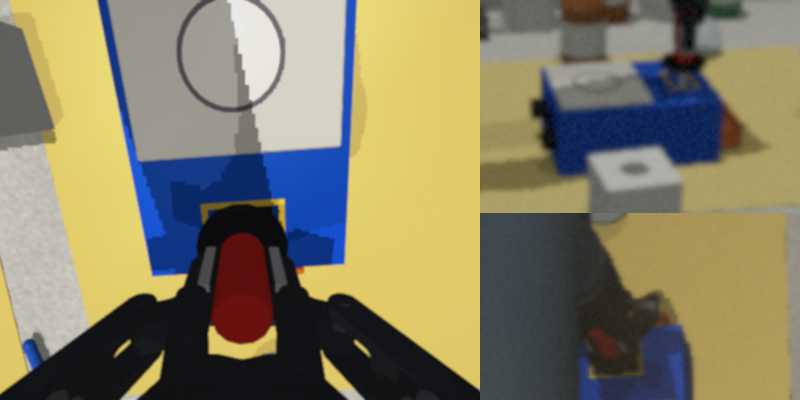

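The side crop shows the orange battery sticking out of the blue stirrer's back, and the wrist view shows orange at the rear edge too. The pack is released, so the key goes back up and over to the stand.

>>> send_rows:
  motion:
    - {"slide": [0,0,-8],"rotation": [0,0,0],"claw": 0}
    - {"slide": [0,0,-15],"rotation": [0,0,0],"claw": 0}
    - {"slide": [0,0,-15],"rotation": [0,0,0],"claw": 0}
    - {"slide": [0,0,-20],"rotation": [0,0,0],"claw": 0}
    - {"slide": [0,0,-20],"rotation": [0,0,0],"claw": 0}
    - {"slide": [0,0,-8],"rotation": [0,0,0],"claw": 0}
    - {"slide": [0,0,0],"rotation": [0,0,0],"claw": 0}
    - {"slide": [8,-18,0],"rotation": [0,0,0],"claw": 0}
    - {"slide": [9,-20,0],"rotation": [0,0,0],"claw": 0}
    - {"slide": [11,-25,0],"rotation": [0,0,0],"claw": 0}

```text
clock: 9.78
tool_pos: [0.5486, 0.157, 0.2104]
orientation: [0.006, -3.139, 0.002]
ft_force: [0.7, 0.0, -1.3]
grip_width: 0.0249
finger_force: 59.0
```

>>> send_rows:
  motion:
    - {"slide": [11,-25,0],"rotation": [0,0,0],"claw": 0}
    - {"slide": [11,-25,0],"rotation": [0,0,0],"claw": 0}
    - {"slide": [11,-25,0],"rotation": [0,0,0],"claw": 0}
    - {"slide": [11,-25,0],"rotation": [0,0,0],"claw": 0}
    - {"slide": [11,-25,0],"rotation": [0,0,0],"claw": 0}
    - {"slide": [8,-18,0],"rotation": [0,0,0],"claw": 0}
    - {"slide": [4,-8,0],"rotation": [0,0,0],"claw": 0}
    - {"slide": [0,0,0],"rotation": [0,0,0],"claw": 0}
    - {"slide": [0,0,0],"rotation": [0,0,0],"claw": 0}
    - {"slide": [0,0,0],"rotation": [0,0,0],"claw": 0}

```text
clock: 10.62
tool_pos: [0.4838, 0.007, 0.2123]
orientation: [-0.004, 3.141, 0.001]
ft_force: [-0.2, 0.2, -0.6]
grip_width: 0.0246
finger_force: 59.0
```

Run:
```python
from h import *
state()
k=bot.get_calibration("wrist");f=bot.grab_frame("wrist");sf=bot.grab_frame("side")
a=cv2.resize(sf[130:210,290:410],(320,213));b=cv2.resize(sf[160:230,310:390],(320,187))
cv2.imwrite("pics/c5.png",np.hstack([f[:,80:560],np.vstack([a,b])]))
for c in("side","wrist"): print(c,[(np.round(r["uv"],1),round(r["conf"],2),atz(c,r["uv"],.08)) for r in bot.spot_point(c,"key_stand_hole0")[:3]])
P=np.array([.4835,.0045,.08]);q=k["R"]@P+np.ravel(k["t"]);print("hole px",q[:2]/q[2]*k["fx"]+[k["cx"],k["cy"]])
```

```text
10.62 [0.4838 0.007  0.2123] R [[-1.0, -0.003, 0.001], [-0.003, 1.0, 0.0], [-0.001, 0.0, -1.0]] F [-0.1682  0.234  -0.5623] 0.024602731299038078 58.98753762245178
side [(array([248.8, 149.7]), 0.8, array([0.1887, 0.364 , 0.08  ])), (array([335.6, 299.6]), 0.72, array([ 0.394 , -0.3978,  0.08  ])), (array([350.2, 193.6]), 0.65, array([ 0.4905, -0.0019,  0.08  ]))]
wrist [(array([324.6, 191.1]), 0.66, array([0.484, 0.008, 0.08 ]))]
hole px [320.2702 190.3091]
```

View pics/c5.png

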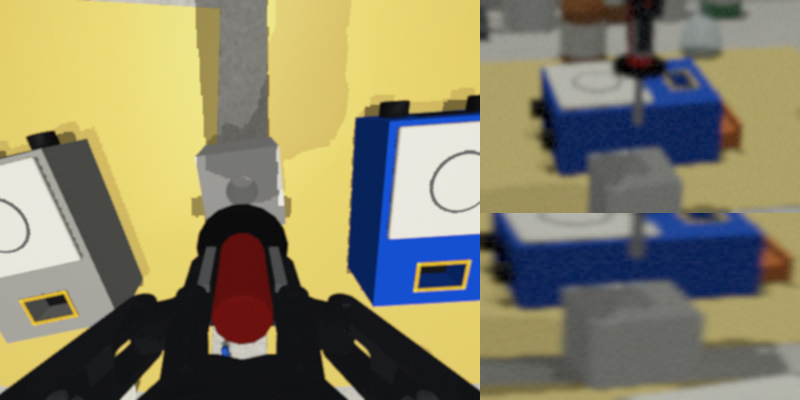

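The battery stays out. In the wrist crop the stand hole is at (242,191), which puts it at about (0.4835, 0.0055), under the rod. I'll lower the key into it.

>>> send_rows:
  motion:
    - {"slide": [0,0,10],"rotation": [0,0,0],"claw": 0}
    - {"slide": [0,0,15],"rotation": [0,0,0],"claw": 0}
    - {"slide": [0,0,12],"rotation": [0,0,0],"claw": 0}
    - {"slide": [0,0,8],"rotation": [0,0,0],"claw": 0}
    - {"slide": [0,0,6],"rotation": [0,0,0],"claw": 0}
    - {"slide": [0,0,6],"rotation": [0,0,0],"claw": 0}
    - {"slide": [0,0,6],"rotation": [0,0,0],"claw": 0}
    - {"slide": [0,0,6],"rotation": [0,0,0],"claw": 0}
    - {"slide": [0,0,0],"rotation": [0,0,0],"claw": 0}
    - {"slide": [0,0,0],"rotation": [0,0,0],"claw": 0}

```text
clock: 11.65
tool_pos: [0.4829, 0.0049, 0.1431]
orientation: [-0.0, -3.141, 0.0]
ft_force: [-0.0, -0.2, -1.3]
grip_width: 0.0245
finger_force: 59.0
```

>>> send_rows:
  motion:
    - {"slide": [0,0,8],"rotation": [0,0,0],"claw": 0}
    - {"slide": [0,0,8],"rotation": [0,0,0],"claw": 0}
    - {"slide": [0,0,8],"rotation": [0,0,0],"claw": 0}
    - {"slide": [0,0,6],"rotation": [0,0,0],"claw": 0}
    - {"slide": [0,0,5],"rotation": [0,0,0],"claw": 0}
    - {"slide": [0,0,3],"rotation": [0,0,0],"claw": 0}
    - {"slide": [0,0,2],"rotation": [0,0,0],"claw": 0}
    - {"slide": [0,0,0],"rotation": [0,0,0],"claw": 0}
    - {"slide": [0,0,0],"rotation": [0,0,0],"claw": 0}
    - {"slide": [0,0,0],"rotation": [0,0,0],"claw": 0}

```text
clock: 12.48
tool_pos: [0.4834, 0.005, 0.1036]
orientation: [0.0, 3.141, 0.0]
ft_force: [-0.3, 0.3, -1.0]
grip_width: 0.0243
finger_force: 59.0
```

>>> send_rows:
  motion:
    - {"slide": [0,0,1],"rotation": [0,0,0],"claw": 0}
    - {"slide": [0,0,1],"rotation": [0,0,0],"claw": 0}
    - {"slide": [0,0,0.5],"rotation": [0,0,0],"claw": 0}
    - {"slide": [0,0,0],"rotation": [0,0,0],"claw": 0}
    - {"slide": [0,0,0],"rotation": [0,0,0],"claw": 0}
    - {"slide": [0,0,0],"rotation": [0,0,0],"claw": 0}
    - {"slide": [0,0,0],"rotation": [0,0,0],"claw": 0}
    - {"slide": [0,0,0],"rotation": [0,0,0],"claw": 0}
    - {"slide": [0,0,0],"rotation": [0,0,0],"claw": 0}
    - {"slide": [0,0,0],"rotation": [0,0,0],"claw": 0}

```text
clock: 13.32
tool_pos: [0.4833, 0.0051, 0.1011]
orientation: [-0.0, 3.141, 0.001]
ft_force: [-1.4, 1.1, 5.8]
grip_width: 0.0249
finger_force: 59.2
```

Same height and contact force as at the grasp, so the guard is seated. Releasing and withdrawing.

>>> send_rows:
  motion:
    - {"slide": [0,0,0],"rotation": [0,0,0],"claw": 0.5}
    - {"slide": [0,0,0],"rotation": [0,0,0],"claw": 1}
    - {"slide": [0,0,0],"rotation": [0,0,0],"claw": 1}
    - {"slide": [0,0,0],"rotation": [0,0,0],"claw": 1}
    - {"slide": [0,0,0],"rotation": [0,0,0],"claw": 1}
    - {"slide": [0,0,0],"rotation": [0,0,0],"claw": 1}
    - {"slide": [0,0,-8],"rotation": [0,0,0],"claw": 1}
    - {"slide": [0,0,-12],"rotation": [0,0,0],"claw": 1}
    - {"slide": [0,0,-20],"rotation": [0,0,0],"claw": 1}
    - {"slide": [0,0,-30],"rotation": [0,0,0],"claw": 1}

```text
clock: 14.15
tool_pos: [0.4808, 0.0046, 0.1699]
orientation: [-0.0, -3.136, 0.003]
ft_force: [0.4, 1.2, -0.1]
grip_width: 0.0854
finger_force: 0.0
```

>>> send_rows:
  motion:
    - {"slide": [0,0,-30],"rotation": [0,0,0],"claw": 1}
    - {"slide": [0,0,-20],"rotation": [0,0,0],"claw": 1}
    - {"slide": [0,0,-10],"rotation": [0,0,0],"claw": 1}
    - {"slide": [0,0,0],"rotation": [0,0,0],"claw": 1}
    - {"slide": [0,0,0],"rotation": [0,0,0],"claw": 1}
    - {"slide": [0,0,0],"rotation": [0,0,0],"claw": 1}
    - {"slide": [0,0,0],"rotation": [0,0,0],"claw": 1}
    - {"slide": [0,0,0],"rotation": [0,0,0],"claw": 1}
    - {"slide": [0,0,0],"rotation": [0,0,0],"claw": 1}
    - {"slide": [0,0,0],"rotation": [0,0,0],"claw": 1}

```text
clock: 14.98
tool_pos: [0.4826, 0.0049, 0.23]
orientation: [-0.0, -3.14, 0.001]
ft_force: [0.3, -0.0, -0.4]
grip_width: 0.0854
finger_force: 0.0
```

Run:
```python
from h import *
state()
f=bot.grab_frame("wrist");sf=bot.grab_frame("side")
a=cv2.resize(sf[130:270,290:460],(320,264))
cv2.imwrite("pics/c6.png",np.hstack([f[:,80:560],cv2.copyMakeBorder(a,0,136,0,0,cv2.BORDER_CONSTANT)]))
```

```text
14.98 [0.4826 0.0049 0.23  ] R [[-1.0, 0.0, -0.001], [0.0, 1.0, -0.001], [0.001, -0.001, -1.0]] F [ 0.2897 -0.0165 -0.4107] 0.0853769062352377 0.0
```

View pics/c6.png

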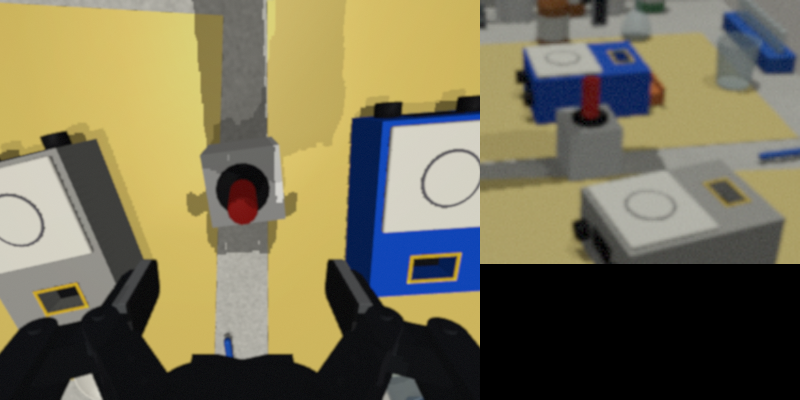

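The key stands upright in the white stand, at (242,190) in the wrist crop and (592,100) in the side crop. The blue battery is out at (655,87), and the grey stirrer shows nothing sticking out.

```bash
python3 -c "
from bench import bot
print(bot.hand_in())"
```

```text
the job is handed in; nothing more can be done
None
```

The blue stirrer's battery is released, the key is back upright in its white stand, the grey stirrer was left untouched, and the job is handed in at about 15 s of the 38 s allowed.

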